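# Set up the pottery wheel: seat the chuck, then lock the hand rest at its mark

### The arm

A 6-joint arm with a two-finger parallel gripper is mounted at the origin on the work surface. World frame = base frame: x ahead of the robot, y to its left, z up, the work surface at z = 0. Lengths are in m, angles in rad, forces in N, time in s.
With the tool pointing down it reaches from about 0.4 to 0.825 m from the base axis. Payload 7 kg.
Tool frame: the origin (TCP) lies on the centre line of the jaws, within the pads' length; the fingertips stand 22 mm ahead of it and the grasp point (between the pads) lies 3 mm ahead of it; z points along the fingers, y is the line along which they close (so a half turn about z gives the same grasp; the last joint's range is limited). The gripper opens to 88 mm and grips with 3 to 60 N. Pads are 19 mm wide; open, the fingers measure 130 mm over their backs; the gripper's body (78 mm by 193 mm) begins 47 mm behind the grasp point.
Start: joints at [-0.894, 0.359, 0.012, 0, -1.224, -0.288], TCP at [0.256, -0.625, 0.249] pointing down, gripper open.
Joint ranges: [-3.07, 3.07], [-1.43, 2.12], [-1.02, 1.25], [-3.03, 1.67], [-3.05, -0], [-3.03, 3.03]. Speed limits (rad/s): [2.39, 2.39, 3.01, 3.14, 3.14, 3.14].

### API

Orientations are given as [roll, pitch, yaw] about the fixed x, y, z axes, in that order (R = Rz(yaw) Ry(pitch) Rx(roll)).
In Python, from station import monitor, viewer, order gives the robot as it stands. The module is installed in compiled form; this text tells all that it offers.
- The arm moves only by the tool servo_tool, never from a script. Its argument "targets" is a list of rows, each an object with "angular": the turn, a rotation vector about the tool's x, y, z in degrees, a list of three; "xyz": the shift along the tool's x, y, z in cm, a list of three; "claw": the finger opening in cm, from 0 to 8.76. A call has 1 to 20 rows; each row shifts and turns the commanded pose from where the row before left it, along the tool's axes as they then stand; what a row does not reach is not made up. A row lasts 1/10 s, in which the tool goes at most 50 mm and 8.59 degrees, less where a joint would pass 70% of its speed; a pose out of reach is approached as far as the arm can. A call is refused whole if a number of a shift passes 5 or a number of a turn 8.59, either way. A call with a gripper value outside its range is refused whole. The fingers move at their own pace and stop on an object; "force" is the grip in N (left out, the last holds). Time passes only in rows, so rows that do not move let the fingers close. It gives the time, the measured TCP pose, the force, the opening and the grip force at its end, in the units of the state.
- monitor.get_state(): the state, without advancing time (a new reading comes with each control period).
- viewer.grab_frame(name): name is "scene" or "side" or "wrist"; returns a dict with "color" (384x512x3 uint8, blue, green, red), "fovy" (degrees; the focal length in pixels is half the picture's height over the tangent of half this angle, whatever the lens; pixels are square), "cx", "cy" (the principal point, pixels), "R" (3x3) and "t" (3): a world point X has camera coordinates R X + t. Camera axes: x right, y down, z forward; pixel columns grow to the right and rows downward; lengths in m; the calibration is good to about 2 mm. A picture is of the moment at which its call begins. There is no depth.
- order.job_done(): hands the job in; it is judged then, once.
The state is a dict: "t": time; "q": joint angles; "qd": joint speeds; "joint_efforts": joint torques, N m; "eef_pos": TCP position; "ee_rot": TCP orientation; "force": force on the tool from outside, world axes, zero at the start; "moment": the same for the moment, N m; "width": finger opening in m; "gripper_force": force on a finger pad.
Only numpy, scipy, OpenCV 4.12 (cv2) and the standard library are available. Lean on these libraries where they do the work, as an engineer would, in place of code of your own. Each camera call takes 0.05 s, during which the arm holds its last target. There are 200 camera calls.

### The job

Set up the wheel for trimming: seat the trimming chuck on the wheel head, its two holes fully down over the two pins, and let go of it. Then take hold of the hand rest's wooden cross bar, draw its spring-loaded leg out until the bar lines up with the upright mark on the rule, and, while still holding the bar there, slide along it to push the open cam lever closed against the leg, all the way home. Finish holding: keep hold of the bar at the mark with the lever closed and do not let go; leave the other things on the table where they are.

Things in the scene. Friction and masses are not known exactly. Their poses are not given: they have to be found in the camera images.
- chuck: Loose trimming chuck, 0.25 to 0.5 kg. Plywood foot 124 x 56 x 12 mm (long along its x) with two 13 mm through holes at x = +45 and -45 mm; on it a round terracotta post 92 mm high in all, 48 mm across from 30 to 60 mm above the origin (grip here), 60 mm near the top. Origin: centre of the foot's underside, z up. Fits either way round (half turn).
- wheel: Fixed bench wheel: yellow splash tray 250 mm across, 45 mm high, in it a metal head 200 mm across whose top is 70 mm above the origin and does not turn. Two pins stand on the head at x = +45 and -45 mm (y = 0): 9 mm thick, 14 mm high, the top 4 mm conical. Origin: centre of the underside on the table, z up.
- wheel_seat (a point): Centre of the wheel head's top face, midway between the pins, axes as the wheel's. The chuck is seated when its origin is here and its x axis lies along the wheel's x.
- rest: Fixed hand rest stand: grey base plate 8 mm thick, dark steel sleeve block (x 0 to 140, y -22 to 22 mm, top 80 mm above the table). Origin on the table under the sleeve's mouth, z up. The leg comes out along the stand's -x (towards the robot); lever and long arm of the bar lie on its +y side (towards the wheel), rule and mark on its -y side.
- leg: Sliding leg with a wooden cross bar, 12 mm thick (stand's x), 59 to 73 mm above the table, from y = -45 to +160 mm. Slides only along the stand's -x, 110 mm at most; starts fully in (bar centre 35 mm from the sleeve's mouth; origin and axes then as the stand's). A spring pulls it in with 3 N at the start, 5 N at 100 mm. Nothing latches it: let go, it springs back.
- bar_grip (a point): Point on the bar's centreline, 66 mm above the table, 135 mm to the leg's +y side and 25 mm from the bar's end: room for fingers on both sides here, outside the open lever. A light grip (3 to 8 N) slides along the bar. With the bar gripped across its 12 mm, fingers reaching 10 to 20 mm below the bar meet the lever when slid along the bar towards the leg.
- bar_index (a point): Centre of the bar's short end (-y side), 66 mm above the table; it passes 8 mm beside the mark.
- mark: Length mark: dark upright post, 6 mm thick (stand's x), 18 mm wide, top 78 mm above the table, fixed on the rule 62 mm to the -y side of the leg's centreline, 65 to 105 mm from the sleeve's mouth. Origin at its foot, 12 mm above the table; axes as the stand's. The leg is at length when bar_index and mark have the same x in the stand's axes (bar in line with the post).
- lever (a joint): Cam lever angle, rad: 0 = closed (stop; parallel to the leg), positive = swung out to the stand's +y. Starts at 0.32 to 0.46, stays where left, moves at 0.12 N m. Upright steel plate 8 mm thick, 24 to 55 mm above the table (passes 4 mm under the bar), 126 mm long from its pivot at x = +12, y = +30 mm of the stand; closed, its outer face is 34 mm from the leg's centreline.
- lever_tip (a point): Outer face of the lever's free end, 126 mm from the pivot, 40 mm above the table.
- mug: Bystander: terracotta mug, 76 mm across, 85 high, handle along its own +y.
- block: Bystander: white plastic block, 70 x 42 x 22 mm.
- brush: Bystander: brush lying on the table.
- looptool: Bystander: loop trimming tool, wooden handle with a wire loop, about 175 mm long, lying on the table.
- jar: Bystander: white lidded glaze jar, 64 mm across, 85 high.
- bowl: Bystander: small clay-coloured bowl, 116 mm across, 50 high.
- slug: Bystander: lump of dry clay, 85 x 34 x 26 mm.
There are look-alikes about, which are no part of the job. Leave any blue look-alike of the chuck alone.

How it is judged:
On the way, in this order (a step that is already met when the one before it is completed fails the run):
1. the chuck is seated on the pins and let go (horizontal distance between chuck and wheel_seat below 0.005 m and z of chuck in the frame of wheel_seat below 0.003 m and angle between the x axis of chuck and the x axis of wheel, either way round below 0.08 rad and angle between chuck's own z axis and vertical below 0.05 rad and contact force between the fingers and chuck below 0.2 N), for 0.2 s.
2. the bar is held at the mark, the lever still open (x of bar_index in the frame of mark between -0.006 and 0.006 m and contact force between the fingers and leg above 1 N and value of joint lever above 0.2 rad), for 0.3 s.
At the end, for the whole second after the job is handed in: The chuck sits on the head, flat on it (within 3 mm), centred within 5 mm and in line with the pins within 0.08 rad, and is not touched; the fingers hold the leg or its bar (contact over 1 N) with the bar within 6 mm of the mark and still; the lever is within 0.06 rad of closed (all of step 1 and x of bar_index in the frame of mark between -0.006 and 0.006 m and contact force between the fingers and leg above 1 N and value of joint lever below 0.06 rad and linear speed of leg below 0.01 m/s); the arm keeps its last pose, push and grip.
It fails at once if the lever is swung past half way while the leg is off its mark by more than 10 mm (value of joint lever below 0.15 rad and not (x of bar_index in the frame of mark between -0.01 and 0.01 m)).
It fails at once if a bystander is displaced by more than 30 mm (distance of any of mug, block, brush, looptool, jar, bowl, slug from where it was at the start of the episode above 0.03 m).
It also fails if it takes over 48 s, if anything falls off the work surface, if the arm or the gripper's body presses on something with over 40 N, if the wrist force passes 120 N, or if a joint passes its speed limit or range.

## Working session

There is one attempt and no reset: what is moved stays moved. The work goes in short steps, Python scripts to look and compute and a tool call to move; the robot and the scene stay as the last step left them, time stands still between calls to the robot, and variables do not carry over. Pictures are saved under pics/ and viewed, at most 10 in all, crops included, and the job is handed in when it is done.

Besides the shell and the picture viewer there is one more tool, called after "Request:" as a command line: name --argument value ..., lists and objects as JSON in quotes. servo_tool: Moves the arm, as the interface text tells. Its arguments: {"type":"object","properties":{"targets":{"type":"array"},"force":{"type":"number"}},"required":["targets"]}

```bash
mkdir -p pics
cat > h.py <<'E'
import numpy as np, cv2, pickle
from station import monitor, viewer, order
def grab(n,name):
    f=viewer.grab_frame(n); cv2.imwrite(f'pics/{name}.png',f['color']); pickle.dump(f,open(f'pics/{name}.pkl','wb')); return f
def load(name): return pickle.load(open(f'pics/{name}.pkl','rb'))
def K(f):
    fl=f['color'].shape[0]/2/np.tan(np.radians(f['fovy'])/2)
    return np.array([[fl,0,f['cx']],[0,fl,f['cy']],[0,0,1.]])
def ray(f,u,v,z):
    R=np.array(f['R']);t=np.array(f['t']);c=-R.T@t;d=R.T@np.linalg.inv(K(f))@[u,v,1]
    return c+d*(z-c[2])/d[2]
def proj(f,X):
    X=np.atleast_2d(X);p=(np.array(f['R'])@X.T).T+np.array(f['t']);p=(K(f)@p.T).T
    return p[:,:2]/p[:,2:]
E
python3 - <<'E'
from h import *
a=grab('scene','scene0');b=grab('side','side0')
for f in(a,b):
    print(f['fovy'],f['cx'],f['cy'],-np.array(f['R']).T@f['t'])
cv2.imwrite('pics/a.png',cv2.resize(a['color'],(800,600),interpolation=cv2.INTER_CUBIC))
cv2.imwrite('pics/b.png',cv2.resize(b['color'],(800,600),interpolation=cv2.INTER_CUBIC))
print(monitor.get_state())
E
```

```text
45.90957269961578 254.28553501654804 190.07295691409425 [1.54735857 0.13384689 1.04869784]
51.479416897221455 266.1224771546623 185.8429376708775 [0.44402364 1.06944318 0.73147782]
{'t': 0.1, 'q': array([-8.93913028e-01,  3.59305282e-01,  1.11636547e-02, -2.92065966e-04,
       -1.22410175e+00, -2.88083864e-01]), 'qd': array([-0.0003933 , -0.00142157,  0.00239763,  0.0015078 ,  0.00081664,
       -0.00077269]), 'joint_efforts': array([-1.40124444e-03, -5.84166241e+01,  2.93752670e+01,  7.01557562e+00,
        1.02293523e-02, -7.50384561e-05]), 'eef_pos': array([ 0.25569056, -0.6242676 ,  0.24773151]), 'ee_rot': array([ 3.14012722e+00, -1.47903790e-04, -2.75289255e+00]), 'force': array([0.17112395, 0.06807071, 0.30667154]), 'moment': array([-0.08358135,  0.04913834, -0.06217451]), 'gripper_force': 0.0, 'width': 0.08771157847798028}
```

View pics/a.png

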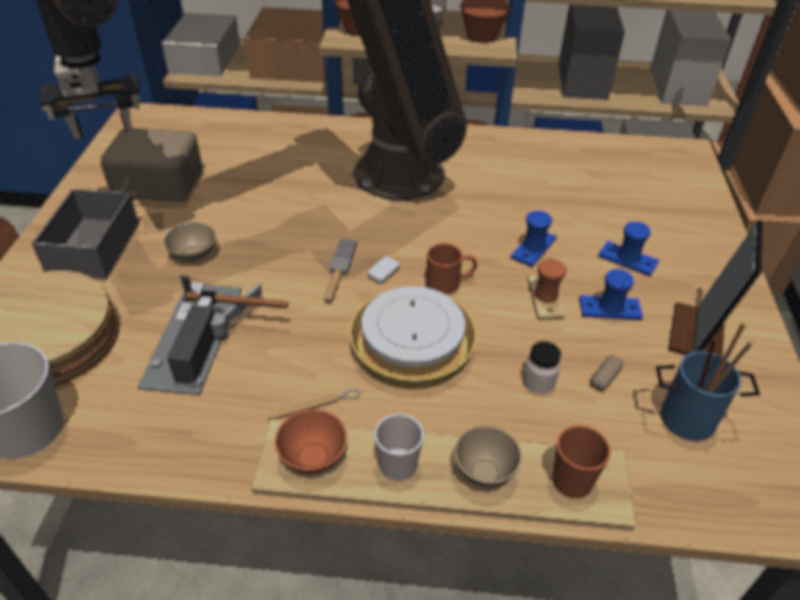

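View pics/b.png

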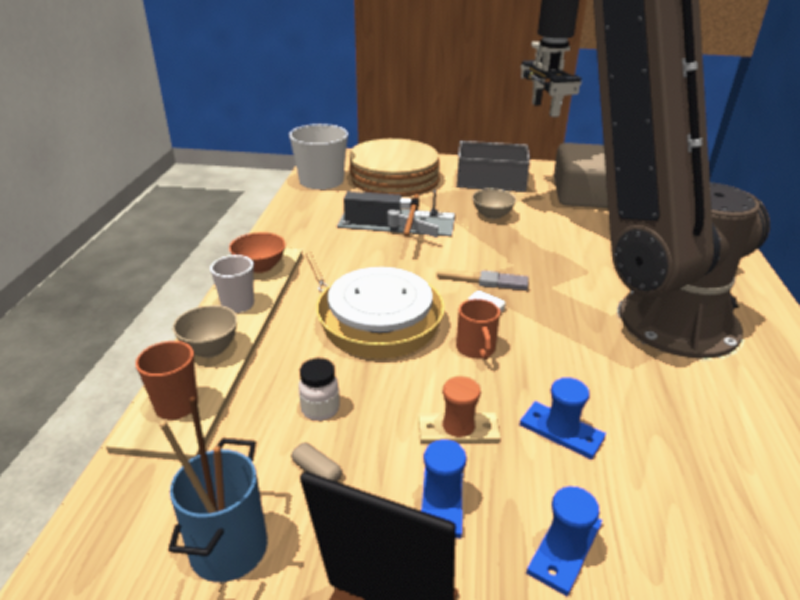

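The scene view shows the terracotta chuck at (548,285), wheel pins at (413,303) and (414,337), and the rest at about (200,330) with its bar running right to (288,304). The side view shows the chuck at (460,410) and the pins at (357,290) and (404,290). I'll enlarge these for measuring.

Run:
```python
from h import *
a=load('scene0');b=load('side0');s=.64
for n,f,u,v,z in [('pin1',a,413,303,.084),('pin2',a,414,337,.084),('pin1',b,357,290,.084),('pin2',b,404,290,.084),('chuck top',a,551,268,.092),('chuck top',b,462,390,.092),('barend+',a,288,304,.066),('barend-',a,188,297,.066)]:
    print(n,ray(f,u*s,v*s,z).round(4))
def crop(f,x,y,w,h): 
    return cv2.resize(f['color'][y:y+h,x:x+w],(400,300),interpolation=cv2.INTER_CUBIC)
# scene chuck, side chuck, scene rest, side rest
m=np.vstack([np.hstack([crop(a,325,160,50,38),crop(b,260,232,72,54)]),np.hstack([crop(a,88,170,104,78),crop(b,210,115,88,66)])])
cv2.imwrite('pics/m.png',m)
```

```text
pin1 [0.5586 0.0834 0.084 ]
pin2 [0.6486 0.0925 0.084 ]
pin1 [0.6374 0.1049 0.084 ]
pin2 [0.5497 0.0928 0.084 ]
chuck top [0.4326 0.3565 0.092 ]
chuck top [0.4299 0.3647 0.092 ]
barend+ [ 0.5708 -0.1631  0.066 ]
barend- [ 0.5736 -0.3644  0.066 ]
```

View pics/m.png

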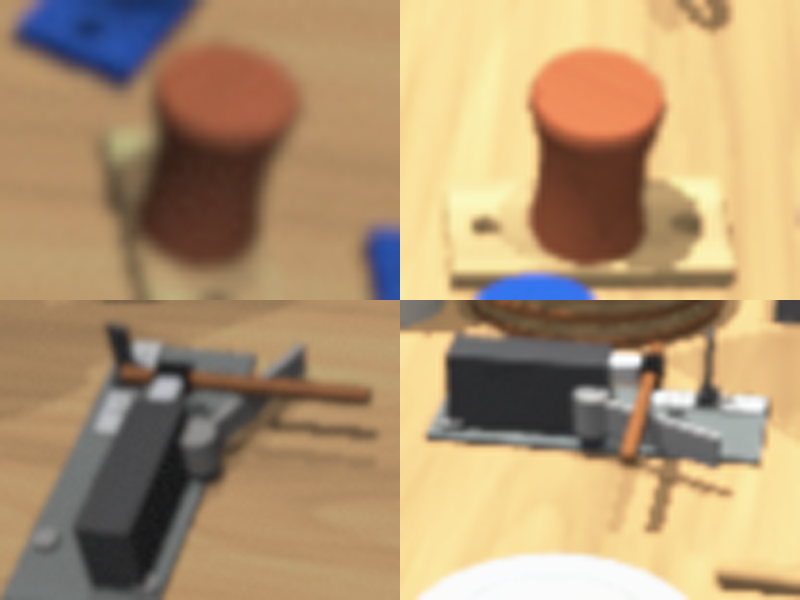

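Request:
servo_tool --targets '[{"angular": [0, 0, -8.46], "xyz": [0, 0, 0], "claw": 8.7}, {"angular": [0, 0, -8.46], "xyz": [0, 0, 0], "claw": 8.7}, {"angular": [0, 0, -8.46], "xyz": [0, 0, 0], "claw": 8.7}, {"angular": [0, 0, -8.46], "xyz": [0, 0, 0], "claw": 8.7}, {"angular": [0, 0, -8.46], "xyz": [0, 0, 0], "claw": 8.7}, {"angular": [0, 0, -8.46], "xyz": [0, 0, 0], "claw": 8.7}, {"angular": [0, 0, -8.46], "xyz": [0, 0, 0], "claw": 8.7}, {"angular": [0, 0, -8.46], "xyz": [0, 0, 0], "claw": 8.7}, {"angular": [0, 0, 0], "xyz": [-4.32, -2.22, 0], "claw": 8.7}, {"angular": [0, 0, 0], "xyz": [-4.32, -2.22, 0], "claw": 8.7}, {"angular": [0, 0, 0], "xyz": [-4.32, -2.22, 0], "claw": 8.7}, {"angular": [0, 0, 0], "xyz": [-4.32, -2.22, 0], "claw": 8.7}, {"angular": [0, 0, 0], "xyz": [-4.32, -2.22, 0], "claw": 8.7}, {"angular": [0, 0, 0], "xyz": [-4.32, -2.22, 0], "claw": 8.7}, {"angular": [0, 0, 0], "xyz": [-4.32, -2.22, 0], "claw": 8.7}, {"angular": [0, 0, 0], "xyz": [-4.32, -2.22, 0], "claw": 8.7}, {"angular": [0, 0, 0], "xyz": [-4.32, -2.22, 0], "claw": 8.7}, {"angular": [0, 0, 0], "xyz": [-4.32, -2.22, 0], "claw": 8.7}, {"angular": [0, 0, 0], "xyz": [-4.32, -2.22, 0], "claw": 8.7}]'

```text
t: 2.0
eef_pos: [0.5007, -0.1476, 0.2486]
ee_rot: [-3.142, 0.0, -1.571]
force: [1.6, -0.6, 0.3]
width: 0.0873
gripper_force: 0.0
```

Run:
```python
from h import *
f=grab('wrist','w_rest');print(f['fovy'],-np.array(f['R']).T@f['t'],np.array(f['R']).round(3))
```

```text
59.905823101504154 [ 0.50021219 -0.22799919  0.38415323] [[-1.     0.    -0.   ]
 [ 0.     0.955  0.296]
 [ 0.     0.296 -0.955]]
```

Request:
servo_tool --targets '[{"angular": [0, 0, 0], "xyz": [-4.6, 0.64, 0], "claw": 8.7}, {"angular": [0, 0, 0], "xyz": [-4.6, 0.64, 0], "claw": 8.7}, {"angular": [0, 0, 0], "xyz": [-4.6, 0.64, 0], "claw": 8.7}, {"angular": [0, 0, 0], "xyz": [-4.6, 0.64, 0], "claw": 8.7}, {"angular": [0, 0, 0], "xyz": [-4.6, 0.64, 0], "claw": 8.7}, {"angular": [0, 0, 0], "xyz": [-4.6, 0.64, 0], "claw": 8.7}, {"angular": [0, 0, 0], "xyz": [-4.6, 0.64, 0], "claw": 8.7}, {"angular": [0, 0, 0], "xyz": [-4.6, 0.64, 0], "claw": 8.7}, {"angular": [0, 0, 0], "xyz": [-4.6, 0.64, 0], "claw": 8.7}, {"angular": [0, 0, 0], "xyz": [-4.6, 0.64, 0], "claw": 8.7}, {"angular": [0, 0, 0], "xyz": [-4.6, 0.64, 0], "claw": 8.7}, {"angular": [0, 0, 0], "xyz": [0, 0, 0], "claw": 8.7}]'

```text
t: 3.25
eef_pos: [0.4297, 0.3608, 0.2476]
ee_rot: [3.141, -0.0, -1.568]
force: [0.3, -0.1, -0.2]
width: 0.0872
gripper_force: 0.0
```

Run:
```python
from h import *
f=grab('wrist','w_chuck');print(-np.array(f['R']).T@f['t'])
r=load('w_rest')
cv2.imwrite('pics/w2.png',cv2.resize(np.vstack([f['color'],r['color']]),(400*1,600)) if 0 else np.hstack([cv2.resize(f['color'],(400,300)),cv2.resize(r['color'],(400,300))]))
```

```text
[0.42943895 0.2804828  0.38319106]
```

View pics/w2.png

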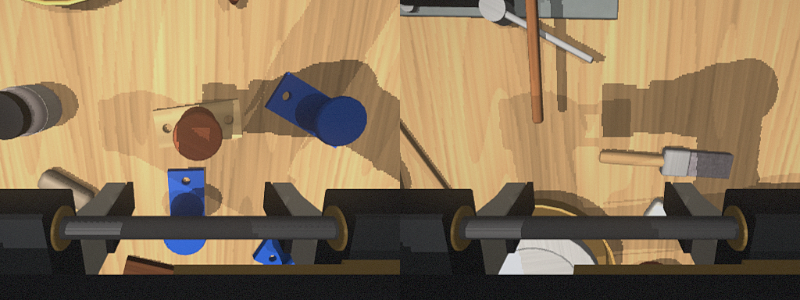

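The wrist view left half shows the chuck top at about (198,133), foot corners at about (155,108), (238,96) and (243,137), and a hole at (167,128). The right half shows the bar's long end at (538,122) and the lever from (493,12) to (592,60).

Run:
```python
from h import *
f=load('w_chuck');s=1.28
for n,u,v,z in [('TL',155,108,.012),('TR',238,96,.012),('BR',243,137,.012),('hole',167,128,.012),('top',198,133,.092),('blue1 top',185,245,.092),('blue1 foot',187,170,.012),('blue2 top',336,120,.092),('blue2 footcorner',266,105,.012)]:
    print(n,ray(f,u*s,v*s,z).round(4))
hsv=cv2.cvtColor(f['color'],cv2.COLOR_BGR2HSV)
x0,y0,w,h=180,105,150,112
c=cv2.resize(f['color'][y0:y0+h,x0:x0+w],(750,560),interpolation=cv2.INTER_CUBIC)
def draw(cx,cy,yaw,col):
    R=np.array([[np.cos(yaw),-np.sin(yaw)],[np.sin(yaw),np.cos(yaw)]])
    def pl(P,z):
        X=np.c_[(R@np.array(P).T).T+[cx,cy],np.full(len(P),z)]
        p=(proj(f,X)+.5-[x0,y0])*5
        cv2.polylines(c,[p.astype(int).reshape(-1,1,2)],True,col,1)
    pl([(.062,.028),(-.062,.028),(-.062,-.028),(.062,-.028)],.012)
    t=np.linspace(0,6.28,40)
    pl(np.c_[.03*np.cos(t),.03*np.sin(t)],.092)
    for s in(1,-1): pl(np.c_[s*.045+.0065*np.cos(t),.0065*np.sin(t)],.012)
draw(.4285,.358,-.02,(0,255,0))
draw(.4285,.358,.12,(255,255,0))
cv2.imwrite('pics/c.png',c)
```

```text
TL [0.4914 0.333  0.012 ]
TR [0.3742 0.3158 0.012 ]
BR [0.364  0.3751 0.012 ]
hole [0.4753 0.3619 0.012 ]
top [0.43   0.3501 0.092 ]
blue1 top [0.4468 0.5019 0.092 ]
blue1 foot [0.4468 0.4274 0.012 ]
blue2 top [0.274  0.3345 0.092 ]
blue2 footcorner [0.3339 0.3282 0.012 ]
```

View pics/c.png

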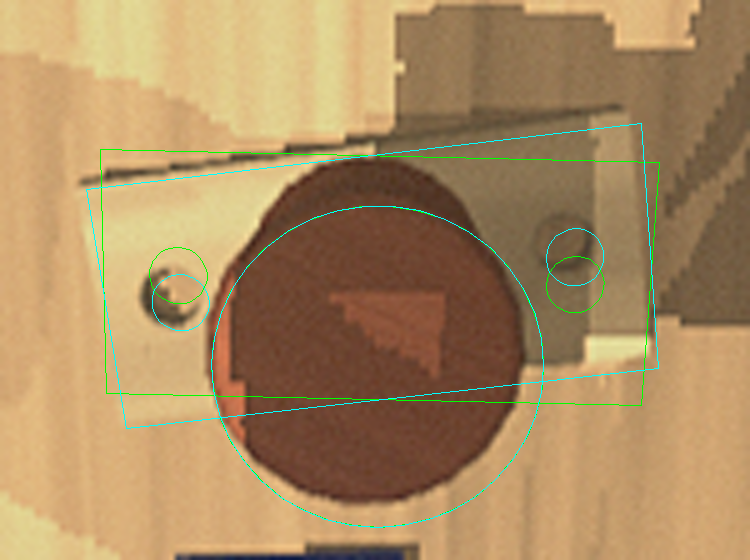

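Request:
servo_tool --targets '[{"angular": [0, 0, 0], "xyz": [0.7, -0.13, 4], "claw": 8.7}, {"angular": [0, 0, -8.1], "xyz": [0, 0, 4], "claw": 8.7}, {"angular": [0, 0, 0], "xyz": [0, 0, 4.5], "claw": 8.7}, {"angular": [0, 0, 0], "xyz": [0, 0, 4], "claw": 8.7}, {"angular": [0, 0, 0], "xyz": [0, 0, 2], "claw": 8.7}, {"angular": [0, 0, 0], "xyz": [0, 0, 0.9], "claw": 8.7}, {"angular": [0, 0, 0], "xyz": [0, 0, 0], "claw": 4}, {"angular": [0, 0, 0], "xyz": [0, 0, 0], "claw": 4}, {"angular": [0, 0, 0], "xyz": [0, 0, 0], "claw": 4}, {"angular": [0, 0, 0], "xyz": [0, 0, 0], "claw": 4}, {"angular": [0, 0, 0], "xyz": [0, 0, 0], "claw": 4}]' --force 30

```text
t: 4.4
eef_pos: [0.4322, 0.35, 0.0558]
ee_rot: [-3.14, 0.001, -1.43]
force: [-1.3, -1.4, 7.4]
width: 0.0544
gripper_force: 28.4
```

Request:
servo_tool --targets '[{"angular": [0, 0, 0], "xyz": [0, 0, 0], "claw": 4}, {"angular": [0, 0, 0], "xyz": [0, 0, 0], "claw": 4}]'

```text
t: 4.6
eef_pos: [0.4321, 0.35, 0.0558]
ee_rot: [-3.14, 0.001, -1.43]
force: [-0.7, -1.5, 5.6]
width: 0.0541
gripper_force: 28.5
```

Run:
```python
from h import *
f=grab('wrist','w_g');g=grab('side','s_g')
cv2.imwrite('pics/g.png',np.hstack([cv2.resize(f['color'],(400,300)),cv2.resize(g['color'][180:300,220:380],(400,300),interpolation=cv2.INTER_CUBIC)]))
```

```text
(no output)
```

View pics/g.png

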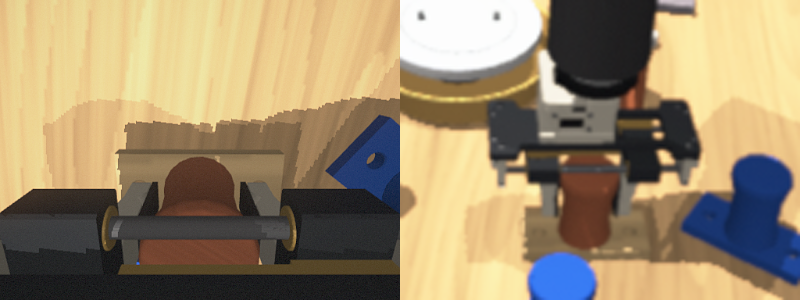

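Request:
servo_tool --targets '[{"angular": [0, 0, 0], "xyz": [0, 0, 0], "claw": 8}, {"angular": [0, 0, 0], "xyz": [0, 0, 0], "claw": 8}, {"angular": [0, 0, 0], "xyz": [0, 0, 0], "claw": 8}, {"angular": [0, 0, 0], "xyz": [-0.3, 0, 0.3], "claw": 8}, {"angular": [0, 0, 0], "xyz": [0, 0, 0], "claw": 8}]'

```text
t: 5.2
eef_pos: [0.4311, 0.3525, 0.051]
ee_rot: [3.141, -0.0, -1.43]
force: [-0.6, -0.2, -0.5]
width: 0.0795
gripper_force: 0.0
```

Request:
servo_tool --targets '[{"angular": [0, 0, 0], "xyz": [0, 0, 0], "claw": 4}, {"angular": [0, 0, 0], "xyz": [0, 0, 0], "claw": 4}, {"angular": [0, 0, 0], "xyz": [0, 0, 0], "claw": 4}, {"angular": [0, 0, 0], "xyz": [0, 0, 0], "claw": 4}, {"angular": [0, 0, 0], "xyz": [0, 0, 0], "claw": 4}, {"angular": [0, 0, 0], "xyz": [0, 0, 0], "claw": 4}]'

```text
t: 5.8
eef_pos: [0.4314, 0.3525, 0.0517]
ee_rot: [-3.141, 0.0, -1.43]
force: [0.7, -1.3, 0.9]
width: 0.0527
gripper_force: 29.1
```

Request:
servo_tool --targets '[{"angular": [0, 0, 0], "xyz": [0, 0, -2], "claw": 4}, {"angular": [0, 0, 0], "xyz": [0, 0, -4], "claw": 4}, {"angular": [0, 0, 0], "xyz": [0, 0, -4], "claw": 4}, {"angular": [0, 0, 0], "xyz": [0, 0, -4], "claw": 4}, {"angular": [0, 0, 0], "xyz": [2, -1.4, 0], "claw": 4}, {"angular": [0, 0, 0], "xyz": [3.5, -2.4, 0], "claw": 4}, {"angular": [0, 0, 0], "xyz": [3.5, -2.4, 0], "claw": 4}, {"angular": [0, 0, 0], "xyz": [3.5, -2.4, 0], "claw": 4}, {"angular": [0, 0, 0], "xyz": [3.5, -2.4, 0], "claw": 4}, {"angular": [0, 0, 0], "xyz": [2.5, -1.8, 0], "claw": 4}, {"angular": [0, 0, 0], "xyz": [1.2, -0.8, 0], "claw": 4}, {"angular": [0, 0, 0], "xyz": [0, 0, 0], "claw": 4}, {"angular": [0, 0, 0], "xyz": [0, 0, 0], "claw": 4}]'

```text
t: 7.1
eef_pos: [0.593, 0.1764, 0.191]
ee_rot: [3.14, -0.0, -1.431]
force: [-0.8, 0.7, -2.9]
width: 0.0521
gripper_force: 29.5
```

Run:
```python
from h import *
s=monitor.get_state();print(s['eef_pos'],s['ee_rot'],s['force'])
f=grab('wrist','w_wh');g=grab('side','s_wh');a=grab('scene','a_wh')
c=np.hstack([cv2.resize(f['color'],(533,400),interpolation=cv2.INTER_CUBIC),np.vstack([cv2.resize(g['color'][120:270,180:380],(266,200)),cv2.resize(a['color'][130:280,190:390],(266,200))])])
cv2.imwrite('pics/wh.png',c)
```

```text
[0.59295777 0.17643818 0.19097422] [ 3.14041493e+00 -2.91061804e-05 -1.43092061e+00] [-0.79828634  0.69644809 -2.93353774]
```

View pics/wh.png

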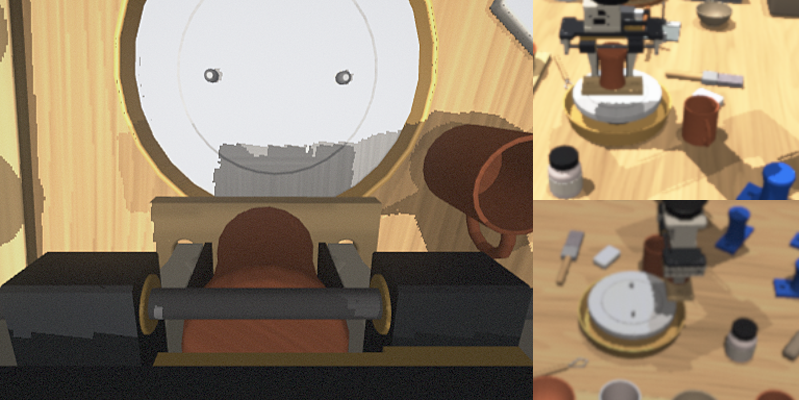

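The wrist view shows the pins at (212,75) and (344,77), the held chuck's front foot edge running from (152,199) to (380,201), and hole rims at (185,243) and (347,243).

Run:
```python
from h import *
f=load('w_wh');g=cv2.cvtColor(f['color'],cv2.COLOR_BGR2GRAY).astype(float);k=.96
P=[]
for u,v in[(212,75),(344,77)]:
    u,v=int(u*k),int(v*k);w=g[v-9:v+10,u-11:u+12];m=np.clip(np.median(w)-25-w,0,None)>0
    n,l,st,ce=cv2.connectedComponentsWithStats(m.astype(np.uint8));i=1+np.argmax(st[1:,4])
    c=ce[i]+[u-11,v-9];print('pin',c,st[i]);P.append([ray(f,*c,.077),ray(f,*c,.070),ray(f,*c,.084)])
P=np.array(P);print(P[:,0].round(4));m=P[:,0].mean(0);d=P[0,0]-P[1,0];print('mid',m,'yaw',np.arctan2(d[1],d[0]),'sep',np.linalg.norm(d))
# foot front edge: per column strongest gradient rows 180..205
E=[]
for u in range(150,200,5):
    c=cv2.GaussianBlur(g,(0,0),1)[180:205,u];j=np.argmax(np.abs(np.diff(c)));E.append((u,180+j+.5,np.diff(c)[j].round()))
for u in range(310,362,5):
    c=cv2.GaussianBlur(g,(0,0),1)[180:205,u];j=np.argmax(np.abs(np.diff(c)));E.append((u,180+j+.5,np.diff(c)[j].round()))
print(E)
cv2.imwrite('pics/foot.png',cv2.resize(f['color'][180:260,135:375],(800,267),interpolation=cv2.INTER_CUBIC))
```

```text
pin [204.63276836  72.12429379] [  4   3  18  14 177]
pin [329.71176471  74.11764706] [  3   3  18  15 170]
[[0.6399 0.0906 0.077 ]
 [0.5522 0.0795 0.077 ]]
mid [0.59606628 0.08506165 0.077     ] yaw 0.1252832502714686 sep 0.08833977482470828
[(150, np.float64(188.5), np.float64(-34.0)), (155, np.float64(188.5), np.float64(-33.0)), (160, np.float64(188.5), np.float64(-35.0)), (165, np.float64(188.5), np.float64(-38.0)), (170, np.float64(188.5), np.float64(-34.0)), (175, np.float64(188.5), np.float64(-43.0)), (180, np.float64(188.5), np.float64(-12.0)), (185, np.float64(194.5), np.float64(10.0)), (190, np.float64(194.5), np.float64(9.0)), (195, np.float64(181.5), np.float64(-43.0)), (310, np.float64(188.5), np.float64(-16.0)), (315, np.float64(188.5), np.float64(-16.0)), (320, np.float64(188.5), np.float64(-16.0)), (325, np.float64(194.5), np.float64(12.0)), (330, np.float64(194.5), np.float64(13.0)), (335, np.float64(194.5), np.float64(13.0)), (340, np.float64(194.5), np.float64(12.0)), (345, np.float64(194.5), np.float64(12.0)), (350, np.float64(188.5), np.float64(-21.0)), (355, np.float64(188.5), np.float64(-19.0)), (360, np.float64(189.5), np.float64(-18.0))]
```

View pics/foot.png

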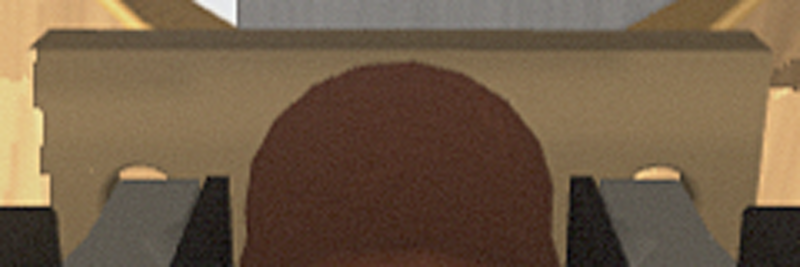

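Run:
```python
from h import *
f=load('w_wh');tcp=np.array([.593,.1764]);y=.140;ex=np.array([np.cos(y),np.sin(y)]);ey=np.array([-ex[1],ex[0]])
for z,v in[(.1513,194.9),(.1393,189.2)]:
    a=ray(f,145.8,v,z)[:2];b=ray(f,365.7,v,z)[:2];m=(a+b)/2+.028*ey
    print('foot len',np.linalg.norm(a-b),'centre',m,'off TCP in (ex,ey)',(m-tcp)@ex,(m-tcp)@ey)
for z in(.072,.077): 
    p=(ray(f,204.6,72.1,z)+ray(f,329.7,74.1,z))[:2]/2;print('wheel',p,'rel tcp',(p-tcp)@ex,(p-tcp)@ey)
# side & scene cross-check, pins
for n in('side0','scene0'):
    f=load(n);g=cv2.cvtColor(f['color'],cv2.COLOR_BGR2GRAY).astype(float)
    pts=proj(f,[[.6399,.0906,.077],[.5522,.0795,.077]]);out=[]
    for p in pts:
        u,v=p.round().astype(int);w=g[v-7:v+8,u-7:u+8];m=(np.percentile(w,80)-20-w).clip(0);m[m>0]=m[m>0]
        yy,xx=np.mgrid[v-7:v+8,u-7:u+8];c=[(m*xx).sum()/m.sum(),(m*yy).sum()/m.sum()];out.append(ray(f,*c,.077))
    print(n,pts.round(1).tolist(),np.array(out).round(4),np.mean(out,0))
```

```text
foot len 0.12140275155847687 centre [0.59115846 0.17983503] off TCP in (ex,ey) -0.0013441867773666117 0.0036583939086160195
foot len 0.1290307799420452 centre [0.59105151 0.18014362] off TCP in (ex,ey) -0.001407031395454286 0.003978895751786731
wheel [0.59592796 0.08481365] rel tcp -0.009880932366783581 -0.09109884872272449
wheel [0.59608383 0.08505004] rel tcp -0.00969360136485191 -0.09088651929548121
side0 [[228.6, 184.9], [258.2, 185.1]] [[0.6404 0.0967 0.077 ]
 [0.5516 0.085  0.077 ]] [0.59600082 0.09082705 0.077     ]
scene0 [[264.5, 215.1], [263.2, 194.0]] [[0.6402 0.0917 0.077 ]
 [0.5507 0.0807 0.077 ]] [0.59544095 0.08618867 0.077     ]
```

Request:
servo_tool --targets '[{"angular": [0, 0, 0.86], "xyz": [1.5, 0.14, 0], "claw": 4}, {"angular": [0, 0, 0], "xyz": [3, 0.25, 0], "claw": 4}, {"angular": [0, 0, 0], "xyz": [3, 0.25, 0], "claw": 4}, {"angular": [0, 0, 0], "xyz": [1.5, 0.15, 0], "claw": 4}, {"angular": [0, 0, 0], "xyz": [0.48, 0.05, 1], "claw": 4}, {"angular": [0, 0, 0], "xyz": [0, 0, 2], "claw": 4}, {"angular": [0, 0, 0], "xyz": [0, 0, 1.5], "claw": 4}, {"angular": [0, 0, 0], "xyz": [0, 0, 0.4], "claw": 4}, {"angular": [0, 0, 0], "xyz": [0, 0, 0], "claw": 4}, {"angular": [0, 0, 0], "xyz": [0, 0, 0], "claw": 4}]'

```text
t: 8.25
eef_pos: [0.5977, 0.0818, 0.1431]
ee_rot: [-3.141, -0.0, -1.445]
force: [0.7, 0.8, -2.4]
width: 0.0527
gripper_force: 29.5
```

Request:
servo_tool --targets '[{"angular": [0, 0, 0], "xyz": [0, 0, 0.3], "claw": 4}, {"angular": [0, 0, 0], "xyz": [0, 0, 0.3], "claw": 4}, {"angular": [0, 0, 0], "xyz": [0, 0, 0.3], "claw": 4}, {"angular": [0, 0, 0], "xyz": [0, 0, 0], "claw": 4}]'

```text
t: 8.65
eef_pos: [0.597, 0.0812, 0.1331]
ee_rot: [3.141, -0.0, -1.445]
force: [-0.0, 0.2, -3.3]
width: 0.0526
gripper_force: 29.5
```

Request:
servo_tool --targets '[{"angular": [0, 0, 0], "xyz": [0, 0, 0.2], "claw": 4}, {"angular": [0, 0, 0], "xyz": [0, 0, 0.2], "claw": 4}, {"angular": [0, 0, 0], "xyz": [0, 0, 0.2], "claw": 4}, {"angular": [0, 0, 0], "xyz": [0, 0, 0], "claw": 4}]'

```text
t: 9.05
eef_pos: [0.5971, 0.0812, 0.1272]
ee_rot: [3.141, -0.0, -1.445]
force: [-0.4, -0.3, -1.9]
width: 0.0524
gripper_force: 29.5
```

Request:
servo_tool --targets '[{"angular": [0, 0, 0], "xyz": [0, 0, 0.2], "claw": 4}, {"angular": [0, 0, 0], "xyz": [0, 0, 0.2], "claw": 4}, {"angular": [0, 0, 0], "xyz": [0, 0, 0.15], "claw": 4}, {"angular": [0, 0, 0], "xyz": [0, 0, 0.1], "claw": 4}, {"angular": [0, 0, 0], "xyz": [0, 0, 0], "claw": 4}]'

```text
t: 9.55
eef_pos: [0.5973, 0.0813, 0.1217]
ee_rot: [-3.141, -0.0, -1.445]
force: [-2.6, -0.7, 3.5]
width: 0.0525
gripper_force: 28.8
```

Request:
servo_tool --targets '[{"angular": [0, 0, 0], "xyz": [0, 0, 0], "claw": 8.7}, {"angular": [0, 0, 0], "xyz": [0, 0, 0], "claw": 8.7}, {"angular": [0, 0, 0], "xyz": [0, 0, 0], "claw": 8.7}, {"angular": [0, 0, 0], "xyz": [0, 0, 0], "claw": 8.7}, {"angular": [0, 0, 0], "xyz": [0, 0, 0], "claw": 8.7}, {"angular": [0, 0, 0], "xyz": [0, 0, -2], "claw": 8.7}, {"angular": [0, 0, 0], "xyz": [0, 0, -4], "claw": 8.7}, {"angular": [0, 0, 0], "xyz": [0, 0, -4], "claw": 8.7}, {"angular": [0, 0, 0], "xyz": [0, 0, -3], "claw": 8.7}, {"angular": [0, 0, 0], "xyz": [0, 0, 0], "claw": 8.7}]'

```text
t: 10.55
eef_pos: [0.5996, 0.0818, 0.2564]
ee_rot: [-3.133, 0.001, -1.445]
force: [0.9, 0.3, 0.3]
width: 0.0864
gripper_force: 0.0
```

Run:
```python
from h import *
s=monitor.get_state();print(s['eef_pos'],s['ee_rot'],s['force'])
f=grab('wrist','w_s');g=grab('side','s_s');a=grab('scene','a_s')
r=load('w_rest')
def ov(f,n,box,size):
    c=f['color'].copy();x0,y0,w,h=box;k=size[0]/w
    c=cv2.resize(c[y0:y0+h,x0:x0+w],size,interpolation=cv2.INTER_CUBIC)
    y=.125;R=np.array([[np.cos(y),-np.sin(y)],[np.sin(y),np.cos(y)]]);t=np.linspace(0,6.28,40)
    for P,z in(([(.062,.028),(-.062,.028),(-.062,-.028),(.062,-.028)],.082),(np.c_[.03*np.cos(t),.03*np.sin(t)],.162)):
        X=np.c_[(R@np.array(P).T).T+[.596,.086],np.full(len(P),z)]
        cv2.polylines(c,[((proj(f,X)+.5-[x0,y0])*k).astype(int).reshape(-1,1,2)],True,(0,255,0),1)
    return c
top=np.hstack([ov(g,0,(190,130,120,90),(400,300)),ov(a,0,(210,150,120,90),(400,300))])
bot=np.hstack([ov(f,0,(0,0,512,384),(400,300)),cv2.resize(r['color'][0:180,60:300],(400,300),interpolation=cv2.INTER_CUBIC)])
cv2.imwrite('pics/seat.png',np.vstack([top,bot]))
```

```text
[0.59957499 0.0818416  0.25636388] [-3.13320125e+00  1.33362240e-03 -1.44463485e+00] [0.85489431 0.30271905 0.34111943]
```

View pics/seat.png

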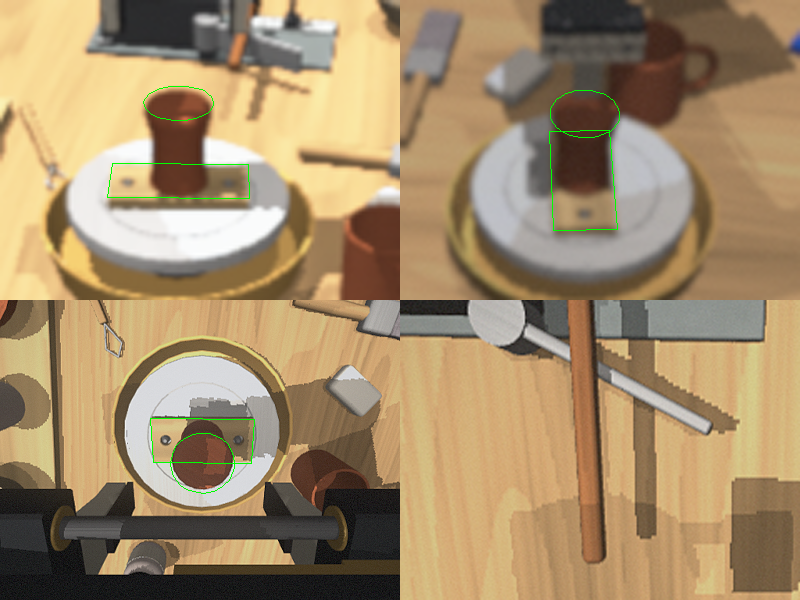

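The chuck sits aligned with both pins in their holes (wrist view (166,440) and (239,440)). The bottom-right crop shows the bar end at (595,560) and the lever tip at (710,430). Next I look at the rest from above.

Request:
servo_tool --targets '[{"angular": [0, 0, 0], "xyz": [2, 0.6, 0], "claw": 5}, {"angular": [0, 0, 0], "xyz": [4.2, 1.3, 0], "claw": 5}, {"angular": [0, 0, 0], "xyz": [4.2, 1.3, 0], "claw": 5}, {"angular": [0, 0, 0], "xyz": [4.2, 1.3, 0], "claw": 5}, {"angular": [0, 0, 0], "xyz": [4.2, 1.3, 0], "claw": 5}, {"angular": [0, 0, 0], "xyz": [4.2, 1.3, 0], "claw": 5}, {"angular": [0, 0, 0], "xyz": [4.2, 1.3, 0], "claw": 5}, {"angular": [0, 0, 0], "xyz": [2.1, 0.8, 0], "claw": 5}, {"angular": [0, 0, 7.2], "xyz": [0, 0, 0], "claw": 5}, {"angular": [0, 0, 0], "xyz": [0, 0, 0], "claw": 5}, {"angular": [0, 0, 0], "xyz": [0, 0, 0], "claw": 5}]'

```text
t: 11.8
eef_pos: [0.5423, -0.2207, 0.2499]
ee_rot: [3.14, 0.0, -1.568]
force: [0.7, 0.7, -0.6]
width: 0.05
gripper_force: 0.0
```

Run:
```python
from h import *
s=monitor.get_state();print(s['eef_pos'],s['ee_rot'])
f=grab('wrist','w_r2')
cv2.imwrite('pics/r2.png',cv2.resize(f['color'][:320],(800,500),interpolation=cv2.INTER_CUBIC))
```

```text
[ 0.54234345 -0.22070827  0.24994356] [ 3.13973703e+00  3.28418748e-04 -1.56782208e+00]
```

View pics/r2.png

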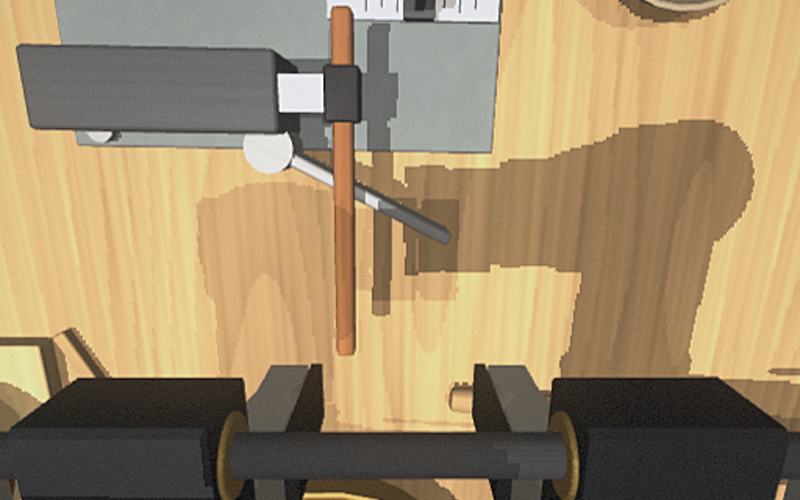

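The view shows the bar from (342,8) to (346,350), the sleeve mouth at about (280,88), the lever from (268,150) to (447,238), and the mark's dark foot on the rule at about (420,8), cut off at the top. I move 7 cm to the -y side so the mark is in frame, then measure it numerically.

Request:
servo_tool --targets '[{"angular": [0, 0, 0], "xyz": [3.5, 0, 0], "claw": 5}, {"angular": [0, 0, 0], "xyz": [3.5, 0, 0], "claw": 5}, {"angular": [0, 0, 0], "xyz": [0, 0, 0], "claw": 5}, {"angular": [0, 0, 0], "xyz": [0, 0, 0], "claw": 5}]'

```text
t: 12.25
eef_pos: [0.5427, -0.2908, 0.2504]
ee_rot: [3.141, 0.0, -1.57]
force: [-0.0, 0.5, 0.8]
width: 0.0502
gripper_force: 0.0
```

Run:
```python
from h import *
f=load('w_r2');k=.64
A=ray(f,342*k,8*k,.073);B=ray(f,345*k,349*k,.073);d=B-A
print('bar ends',A,B,'len',np.linalg.norm(d),'yaw',np.arctan2(-d[0],d[1]))
for n,u,v,z in[('mouthR',276,48,.08),('mouthL',286,127,.08),('tip',447,238,.055),('pivot',268,150,.055),('foot l',404,18,.02),('foot r',437,18,.02)]: print(n,ray(f,u*k,v*k,z))
s=monitor.get_state();print(s['eef_pos'],s['ee_rot'])
f=grab('wrist','w_r3');g=cv2.cvtColor(f['color'],cv2.COLOR_BGR2GRAY)
bar=proj(f,[A,B]);print('bar px',bar)
m0=A+[-.045,-.017,0];print('expect mark px',proj(f,[m0]))
m=(g<60).astype(np.uint8);m[250:]=0
n,l,st,ce=cv2.connectedComponentsWithStats(m)
for i in range(1,n):
    if st[i,4]>60: print(st[i],ce[i].round(1))
u,v=proj(f,[m0])[0].astype(int)
print(g[max(0,v-50):v+50:3,u-36:u+40:3])
```

```text
bar ends [ 0.57172552 -0.36778918  0.073     ] [ 0.57531493 -0.1709527   0.073     ] len 0.19686920393265125 yaw -0.01823344826192335
mouthR [ 0.60683906 -0.34711342  0.08      ]
mouthL [ 0.60390126 -0.30708455  0.08      ]
tip [ 0.50981392 -0.24037291  0.055     ]
pivot [ 0.6207086  -0.29421679  0.055     ]
foot l [ 0.53785177 -0.37362652  0.02      ]
foot r [ 0.51708277 -0.37370374  0.02      ]
[ 0.54268696 -0.2907652   0.25040753] [ 3.14067807e+00  4.00629734e-04 -1.56971389e+00]
bar px [[221.51452834  92.61745422]
 [223.23997045 283.66126136]]
expect mark px [[271.82936242  72.65532602]]
[ 40 110 155  19 706] [136.  114.4]
[212 122  21  35 111] [228.5 136.2]
[193 233  13  17 164] [200.3 242.1]
[303 233  14  17 143] [308.1 242.6]
[ 40 242 116   8 881] [100.  245.6]
[353 242 116   8 889] [408.6 245.6]
[[211 211 216 213 216 215 210 201 213 213 219 216 206 209 211 212 217 211
  218 203 214 215 211 217 217 218]
 [208 211 216 213 216 218 212 199 213 211 218 218 208 211 213 213 219 213
  218 208 214 214 212 214 219 216]
 [209 214 218 217 218 217 211 203 214 213 219 215 210 208 213 213 2
[... 2721 characters left out ...]
80 179 178
  178 173 179 181 186 182 183 177]
 [181 111 114 116 117 186 180 180 186 192 190 185 190 182 186 183 182 182
  178 178 180 179 178 178 179 179]
 [184 109 119 114 118 183 180 177 109 113 111 110 113 114 114 117 111 158
  154 152 158 155 155 151 150 156]
 [182 114 117 117 115 184 181 175 117 115 113 111 115 116 117 114 120 116
  112 115 116 116 116 116 114 116]
 [110 113 118 113 110 112 105 176 111 113 113 112 115 113 117 113 113 117
  118 118 116 116 118 118 112 114]
 [113 114 120 114 118 113 111 177 115 116 116 118 112 115 115 109 111 116
  118 114 112 116 116 114 119 120]
 [115 113 117 117 117 119 107 178 117 118 112 114 116 114 113 114 113 114
  114 115 113 114 113 116 120 119]]
```

Run:
```python
from h import *
np.set_printoptions(linewidth=250)
f=load('w_r3');g=cv2.cvtColor(f['color'],cv2.COLOR_BGR2GRAY);print(f['cx'],f['cy'])
print(np.arange(255,284));print(g[58:90:2,255:284])
hsv=cv2.cvtColor(f['color'],cv2.COLOR_BGR2HSV)
c=f['color'].astype(int);w=((c[...,2]-c[...,0])>60)&(c[...,2]<200)
for v in list(range(60,100,3))+list(range(170,300,12)):
    i=np.where(w[v,200:245])[0]; print(v,(i.min()+200,i.max()+200,len(i)) if len(i) else '-',end='; ')
print();print(c[270:300:2,222])
```

```text
254.31630170011528 192.00053006754732
[255 256 257 258 259 260 261 262 263 264 265 266 267 268 269 270 271 272 273 274 275 276 277 278 279 280 281 282 283]
[[184 180 181 184 187 189 189 188 187 188 189 191 189 189 190 186 191 193 189 190 186 189 188 180 181 182 182 183 181]
 [181 178 180 159 106 117 114 107 107 103 106 100  87 110  98  96  96 101 103  88 115 161 160 186 186 187 186 184 180]
 [235 239 241 136 121 128 126 129 131 124 124 106  82 130 129 121 124 116 108 109 128  78  80 147 177 175 176 168 173]
 [241 245 249 135 121 127 129 130 132 134 118  62  90 135 129 124 119 122  99  72  85  76 115 229 210 206 208 207 208]
 [211 247 248 147  98 108 108 114 109 111  84  68  97 136 127 124 121 124 103  72  88  81 114 225 211 207 207 208 204]
 [230 247 248 151  97 109 111 109 112 108  78  65 101 134 128 126 123 125 101  86  89  81 111 225 210 210 213 209 195]
 [229 247 249 147 102 110 110 113 112 108  70  72  97 134 128 124 124 126 100  84  85  78 121 218 207 204 202 114 123]
 [229 247 250 126 102 108 109 112 114 109  72  70 113 133 124 120 123 124  98  86  89  85 129 221 204 209 206 1
[... 1037 characters left out ...]
64(215), np.int64(226), 3); 96 (np.int64(215), np.int64(226), 3); 99 (np.int64(215), np.int64(226), 3); 170 (np.int64(211), np.int64(235), 13); 182 (np.int64(201), np.int64(235), 13); 194 (np.int64(206), np.int64(227), 13); 206 (np.int64(217), np.int64(244), 16); 218 (np.int64(217), np.int64(244), 9); 230 (np.int64(217), np.int64(244), 9); 242 (np.int64(206), np.int64(244), 10); 254 (np.int64(218), np.int64(229), 4); 266 (np.int64(218), np.int64(228), 3); 278 -; 290 -; 
[[ 92 145 221]
 [ 86 144 218]
 [ 99 156 227]
 [ 68  98 143]
 [ 52  56  60]
 [ 58  61  65]
 [ 60  61  67]
 [ 61  66  72]
 [ 60  64  70]
 [ 55  60  63]
 [ 65  66  74]
 [ 67  71  75]
 [ 62  65  67]
 [ 64  68  70]
 [ 65  68  72]]
```

Run:
```python
from h import *
f=load('w_r3');g=cv2.GaussianBlur(cv2.cvtColor(f['color'],cv2.COLOR_BGR2LAB).astype(np.float32),(0,0),.8)
L=[];Rr=[]
for v in list(range(92,118,2))+list(range(160,275,3)):
    gr=np.linalg.norm(g[v,1:]-g[v,:-1],axis=1)
    i=210+np.argmax(gr[210:221]);w=gr[i-1:i+2];u=i+.5+(w*[-1,0,1]).sum()/w.sum();L.append(ray(f,u,v,.073)[:2])
L=np.array(L);ok=np.ones(len(L),bool)
for _ in range(5):
    p=np.polyfit(L[ok,1],L[ok,0],1);r=L[:,0]-np.polyval(p,L[:,1]);ok=abs(r)<max(2*np.std(r[ok]),.0006)
print('bar +x edge slope',p,'rms',r[ok].std(),ok.sum(),'y range',L[:,1].min(),L[:,1].max())
yaw=-np.arctan(p[0]);print('yaw',yaw)
# bar ends along column
for v0,v1 in((60,110),(262,285)):
    col=g[v0:v1,219:224].mean(1);gr=np.linalg.norm(np.diff(col,axis=0),axis=1);i=np.argsort(gr)[-3:];print('end',[(v0+j+.5,gr[j].round(1),ray(f,221,v0+j+.5,.073)[:2].round(4)) for j in i])
M=ray(f,269.7,71,.078);print('mark top',M, 'foot',ray(f,267.7,73,.02))
R=np.array([np.cos(yaw),np.sin(yaw)]);
bc=np.array([np.polyval(p,-.36)-.006,-.36]);print('bar c at y=-.36',bc,'travel',(bc-M[:2])@R, 'bar c at grip y=-.19',np.polyval(p,-.19)-.006)
# same for scene/side at start: project bar ends, mark
for n in('scene0','side0'):
    h=load(n);print(n,proj(h,[[*bc,.073],[*M]]).round(1).tolist())
```

```text
bar +x edge slope [0.01800813 0.58481319] rms 0.0002415088406236903 40 y range -0.3683120541835228 -0.18271972132754527
yaw -0.01800618239778224
end [(np.float64(84.5), np.float32(21.2), array([ 0.572 , -0.3747])), (np.float64(60.5), np.float32(23.5), array([ 0.5714, -0.3948])), (np.float64(89.5), np.float32(29.3), array([ 0.5721, -0.3705]))]
end [(np.float64(274.5), np.float32(17.9), array([ 0.5774, -0.1821])), (np.float64(275.5), np.float32(44.9), array([ 0.5774, -0.1809])), (np.float64(276.5), np.float32(45.4), array([ 0.5775, -0.1797]))]
mark top [ 0.52885153 -0.38592648  0.078     ] foot [ 0.52833732 -0.38674133  0.02      ]
bar c at y=-.36 [ 0.57233026 -0.36      ] travel 0.04300487425068128 bar c at grip y=-.19 0.5753916427233656
scene0 [[121.4, 188.3], [117.3, 177.1]]
side0 [[266.2, 124.5], [277.9, 121.3]]
```

Request:
servo_tool --targets '[{"angular": [0, 0, 1.1], "xyz": [-2.5, -0.8, 0], "claw": 5}, {"angular": [0, 0, 0], "xyz": [-3.8, -1.2, 1], "claw": 5}, {"angular": [0, 0, 0], "xyz": [-2.8, -1, 2.5], "claw": 5}, {"angular": [0, 0, 0], "xyz": [-1, -0.35, 4], "claw": 5}, {"angular": [0, 0, 0], "xyz": [0, 0, 4], "claw": 5}, {"angular": [0, 0, 0], "xyz": [0, 0, 3.5], "claw": 5}, {"angular": [0, 0, 0], "xyz": [0, 0, 2.5], "claw": 5}, {"angular": [0, 0, 0], "xyz": [0, 0, 1.1], "claw": 5}, {"angular": [0, 0, 0], "xyz": [0, 0, 0], "claw": 5}, {"angular": [0, 0, 0], "xyz": [0, 0, 0], "claw": 5}]' --force 8

```text
t: 13.3
eef_pos: [0.5786, -0.19, 0.0662]
ee_rot: [-3.14, -0.0, -1.589]
force: [0.5, -0.1, 0.9]
width: 0.0501
gripper_force: 0.0
```

Request:
servo_tool --targets '[{"angular": [0, 0, 0], "xyz": [0, 0.2, 0.2], "claw": 3}, {"angular": [0, 0, 0], "xyz": [0, 0, 0], "claw": 1.6}, {"angular": [0, 0, 0], "xyz": [0, 0, 0], "claw": 0.8}, {"angular": [0, 0, 0], "xyz": [0, 0, 0], "claw": 0.8}, {"angular": [0, 0, 0], "xyz": [0, 0, 0], "claw": 0.8}, {"angular": [0, 0, 0], "xyz": [0, 0, 0], "claw": 0.8}, {"angular": [0, 0, 0], "xyz": [0, 0, 0], "claw": 0.8}, {"angular": [0, 0, 0], "xyz": [0, 0, 0], "claw": 0.8}]' --force 8

```text
t: 14.1
eef_pos: [0.5759, -0.1904, 0.0632]
ee_rot: [-3.141, -0.0, -1.59]
force: [0.2, -0.3, 1.6]
width: 0.0118
gripper_force: 8.0
```

Request:
servo_tool --targets '[{"angular": [0, 0, 0], "xyz": [0, 0.5, 0], "claw": 0.8}, {"angular": [0, 0, 0], "xyz": [0, 0.8, 0], "claw": 0.8}, {"angular": [0, 0, 0], "xyz": [0, 0.8, 0], "claw": 0.8}, {"angular": [0, 0, 0], "xyz": [0, 0.8, 0], "claw": 0.8}, {"angular": [0, 0, 0], "xyz": [0, 0.8, 0], "claw": 0.8}, {"angular": [0, 0, 0], "xyz": [0, 0.4, 0], "claw": 0.8}, {"angular": [0, 0, 0], "xyz": [0, 0.2, 0], "claw": 0.8}, {"angular": [0, 0, 0], "xyz": [0, 0, 0], "claw": 0.8}, {"angular": [0, 0, 0], "xyz": [0, 0, 0], "claw": 0.8}, {"angular": [0, 0, 0], "xyz": [0, 0, 0], "claw": 0.8}]' --force 8

```text
t: 15.1
eef_pos: [0.5329, -0.1897, 0.0633]
ee_rot: [-3.141, -0.0, -1.59]
force: [4.4, -3.9, -0.4]
width: 0.0116
gripper_force: 8.0
```

Run:
```python
from h import *
np.set_printoptions(linewidth=250)
s=monitor.get_state();print(s['eef_pos'],s['force'],s['width'],s['gripper_force'])
f=grab('wrist','w_p');a=grab('scene','a_p');b=grab('side','s_p')
yaw=-.018;R=np.array([[np.cos(yaw),-np.sin(yaw)],[np.sin(yaw),np.cos(yaw)]]);M=np.array([.5289,-.3859])
# expected bar and mark in wrist view
bar=[[*(M+R@[dx,dy]),.073] for dx,dy in((.006,.02),(-.006,.02),(.006,.1),(-.006,.1))]
print('mark+bar px in wrist',proj(f,[[*M,.078]]).round(1),proj(f,bar).round(1).tolist())
for n in('a_p','s_p'):
    h=load(n);print(n,'mark',proj(h,[[*M,.078],[*M,.02]]).round(1).tolist(),'bar if aligned end',proj(h,[[*(M+R@[0,.017]),.073],[*(M+R@[0,.222]),.073]]).round(1).tolist())
g=cv2.GaussianBlur(cv2.cvtColor(f['color'],cv2.COLOR_BGR2LAB).astype(np.float32),(0,0),.8)
for v in range(2,150,14):
    gr=np.linalg.norm(g[v,1:]-g[v,:-1],axis=1);j=[i+.5 for i in range(225,300) if gr[i]>9 and gr[i]==gr[i-2:i+3].max()];print(v,[(x,int(gr[int(x)])) for x in j])
```

```text
[ 0.53290293 -0.18973906  0.06325252] [ 4.4003957  -3.90612923 -0.39785464] 0.011623048938115893 7.997776418924332
mark+bar px in wrist [[ 253.6 -408.7]] [[232.0, -274.9], [275.5, -274.9], [236.7, 41.1], [271.3, 41.1]]
a_p mark [[117.3, 177.1], [120.8, 190.3]] bar if aligned end [[122.8, 178.7], [186.4, 184.5]]
s_p mark [[277.8, 121.3], [277.3, 134.6]] bar if aligned end [[277.4, 124.3], [271.8, 148.6]]
2 [(235.5, 26), (270.5, 44), (274.5, 32)]
16 [(238.5, 31), (270.5, 53), (273.5, 36)]
30 [(236.5, 38), (270.5, 58), (273.5, 37)]
44 [(238.5, 36), (270.5, 22), (273.5, 19)]
58 [(236.5, 44), (270.5, 60), (276.5, 41)]
72 [(237.5, 44), (269.5, 53), (276.5, 37)]
86 [(239.5, 34), (269.5, 47), (279.5, 38)]
100 [(225.5, 17), (239.5, 21), (269.5, 54), (279.5, 38)]
114 [(227.5, 18), (238.5, 29), (263.5, 9), (269.5, 22)]
128 [(238.5, 35), (267.5, 20)]
142 [(227.5, 12), (238.5, 49), (269.5, 38), (280.5, 18), (284.5, 18), (297.5, 14)]
```

Run:
```python
from h import *
np.set_printoptions(linewidth=250)
f=load('s_p');c=f['color'].astype(int);s=monitor.get_state();print(s['t'],s['force'])
print('red-blue');print(np.arange(262,292))
print((c[...,2]-c[...,0])[114:152:3,262:292]);print('gray');print(c.mean(2).astype(int)[114:152:3,262:292])
```

```text
15.25 [ 4.22846368 -3.26229362 -0.38872137]
red-blue
[262 263 264 265 266 267 268 269 270 271 272 273 274 275 276 277 278 279 280 281 282 283 284 285 286 287 288 289 290 291]
[[ 26  26  26  24  22  16  13  12  11   7   6   5   6   5   5   6   7  19  37  50  68  78  94  90  90  91  92  97 101  98]
 [ 16  17  16  14   9   8   7  10  13  15  16  16  15  16  16  14  16  26  56  70  74  81  97  93  92  93  92  97 100  93]
 [ 12  15  15  15  13  13  13  12  12  11  14  15  16  16  16  16  22  47  75  93 100  95  93  94  93  93  94  96  96  98]
 [ 15  11   3  -1  -1  -1   0   6  11  14  16  16  15  16  16  16  23  59  89  97  99  99  98  97  96  94  94  96  99 100]
 [ 17  17  15  16  16  16  17  16  16  15  16  16  17  17  16  13   7   0   2   9  12  10   5   9  18  21  14  12   7   6]
 [  2   4   6   6   8   8   9  10   9  10  10  10  11  11  10   7   2   2  16  28  29  31  36  58  80  86  89  90  94  95]
 [ 47  50  50  51  50  48  48  47  46  43  42  44  47  48  39  33  32  30  25  24  21  16  17  20  30  36  36  32  25  20]
 [ -2  -3  -3  -3  -2  -3  -1   6   8   6   5  18  68  70  20  -
[... 1579 characters left out ...]
173 190 176 122  94  45  34  36  37  37  37  37  49 102 170 199 204 211 210 208 203]
 [ 27  26  26  26  27  26  32  44  63  82  86  87  82  50  30  28  27  29  27  26  27  45  70  87 105 116 112 110 103 103]
 [ 91  89  89  92  93  92  93  91  92 117 126  83  63  57  67  61  60  56  48  45  54  91 140 166 169 169 169 170 176 186]
 [ 97  96  95  99 108 109 108  90  50  49  65  59  54  79 106 109 109 112 110  99 101 124 155 168 170 171 170 153 161 199]
 [149 144 130 125 114 109 107  88  50  51  62  57  51  77 105 108 107  97  91 121 152 166 169 169 170 171 176 177 184 205]
 [127 124 142 164 143 113 106  88  55  55  56  49  44  74 105 107  96  76  77  86 100 110 116 124 128 126 128 169 206 209]]
```

Request:
servo_tool --targets '[{"angular": [0, 0, 0], "xyz": [0.4, 0, 0], "claw": 0.8}, {"angular": [0, 0, 0], "xyz": [0.6, 0, 0], "claw": 0.8}, {"angular": [0, 0, 0], "xyz": [0.6, 0, 0], "claw": 0.8}, {"angular": [0, 0, 0], "xyz": [0.6, 0, 0], "claw": 0.8}, {"angular": [0, 0, 0], "xyz": [0.4, 0, 0], "claw": 0.8}, {"angular": [0, 0, 0], "xyz": [0, 0, 0], "claw": 0.8}]' --force 7

```text
t: 15.85
eef_pos: [0.5326, -0.2142, 0.0629]
ee_rot: [-3.141, 0.002, -1.59]
force: [3.9, 6.8, -0.1]
width: 0.0117
gripper_force: 7.0
```

Request:
servo_tool --targets '[{"angular": [0, 0, 0], "xyz": [0.5, 0, 0], "claw": 0.8}, {"angular": [0, 0, 0], "xyz": [0.5, 0, 0], "claw": 0.8}, {"angular": [0, 0, 0], "xyz": [0.5, 0, 0], "claw": 0.8}, {"angular": [0, 0, 0], "xyz": [0.5, 0, 0], "claw": 0.8}, {"angular": [0, 0, 0], "xyz": [0.5, 0, 0], "claw": 0.8}, {"angular": [0, 0, 0], "xyz": [0.5, 0, 0], "claw": 0.8}, {"angular": [0, 0, 0], "xyz": [0, 0, 0], "claw": 0.8}]' --force 7

```text
t: 16.55
eef_pos: [0.5317, -0.244, 0.0627]
ee_rot: [-3.142, 0.002, -1.59]
force: [3.8, 8.5, -1.3]
width: 0.0118
gripper_force: 7.3
```

Request:
servo_tool --targets '[{"angular": [0, 0, 0], "xyz": [0.5, 0, 0], "claw": 0.8}, {"angular": [0, 0, 0], "xyz": [0.5, 0, 0], "claw": 0.8}, {"angular": [0, 0, 0], "xyz": [0.5, 0, 0], "claw": 0.8}, {"angular": [0, 0, 0], "xyz": [0.5, 0, 0], "claw": 0.8}, {"angular": [0, 0, 0], "xyz": [0.5, 0, 0], "claw": 0.8}, {"angular": [0, 0, 0], "xyz": [0.4, 0, 0], "claw": 0.8}, {"angular": [0, 0, 0], "xyz": [0, 0, 0], "claw": 0.8}, {"angular": [0, 0, 0], "xyz": [0, 0, 0], "claw": 0.8}]' --force 7

```text
t: 17.35
eef_pos: [0.5308, -0.2728, 0.0624]
ee_rot: [3.141, 0.002, -1.59]
force: [4.1, 7.8, -1.4]
width: 0.0115
gripper_force: 7.1
```

Request:
servo_tool --targets '[{"angular": [0, 0, 0], "xyz": [0.3, 0, 0], "claw": 0.8}, {"angular": [0, 0, 0], "xyz": [0.3, 0, 0], "claw": 0.8}, {"angular": [0, 0, 0], "xyz": [0.1, 0, 0], "claw": 0.8}, {"angular": [0, 0, 0], "xyz": [0, 0, 0], "claw": 0.8}, {"angular": [0, 0, 0], "xyz": [0, 0, 0], "claw": 0.8}]' --force 7

```text
t: 17.85
eef_pos: [0.5306, -0.2793, 0.0624]
ee_rot: [3.141, 0.003, -1.59]
force: [4.4, 10.8, 0.5]
width: 0.0119
gripper_force: 7.9
```

Request:
servo_tool --targets '[{"angular": [0, 0, 0], "xyz": [0.2, 0, 0], "claw": 0.8}, {"angular": [0, 0, 0], "xyz": [0, 0, 0], "claw": 0.8}, {"angular": [0, 0, 0], "xyz": [0, 0, 0], "claw": 0.8}]' --force 7

```text
t: 18.15
eef_pos: [0.5306, -0.2799, 0.0624]
ee_rot: [3.141, 0.004, -1.59]
force: [2.8, 19.1, 3.1]
width: 0.0124
gripper_force: 15.0
```

Run:
```python
from h import *
np.set_printoptions(linewidth=250)
s=monitor.get_state();print(s['t'],s['eef_pos'],s['force'])
f=grab('wrist','w_e');yaw=-.018;R=np.array([[np.cos(yaw),-np.sin(yaw)],[np.sin(yaw),np.cos(yaw)]]);M=np.array([.5289,-.3859]);O=np.array([.6077,-.326])
g=f['color'].mean(2).astype(int)
for a in(0,.06,.15,.3):
    d=np.array([-np.cos(a),np.sin(a)]);n=np.array([-np.sin(a),-np.cos(a)])
    P=[np.array([.012,.030])+r*d+o*n for r in(.05,.125) for o in(-.004,.004)]
    print(a,proj(f,[[*(O+R@p),.055] for p in P]).round(0).tolist())
for u in range(150,340,12): print(u,g[60:300:6,u])
print('bar expected',proj(f,[[*(M+R@[dx,.03]),.073] for dx in(.006,-.006)]+[[*M,.078]]).round(1).tolist())
c=cv2.GaussianBlur(cv2.cvtColor(f['color'],cv2.COLOR_BGR2LAB).astype(np.float32),(0,0),.8)
for v in(10,30,50,70): 
    gr=np.linalg.norm(c[v,1:]-c[v,:-1],axis=1);print(v,[(i+.5,int(gr[i])) for i in range(200,330) if gr[i]>12 and gr[i]==gr[i-2:i+3].max()])
```

```text
18.15 [ 0.53060007 -0.27986517  0.06237728] [ 2.81534314 19.10565931  3.07403676]
0 [[169.0, 243.0], [167.0, 228.0], [328.0, 243.0], [329.0, 228.0]]
0.06 [[168.0, 249.0], [168.0, 234.0], [326.0, 258.0], [328.0, 242.0]]
0.15 [[167.0, 258.0], [169.0, 243.0], [321.0, 278.0], [325.0, 264.0]]
0.3 [[164.0, 271.0], [168.0, 257.0], [309.0, 309.0], [315.0, 296.0]]
150 [212 160 156 160 161 159 156 162 168 111 109 100 100 104  79  81  94 172 232 231 230 231 230 231 228 200  77  78  91  99  96  40  32  32  21  32  36  29  38  39]
162 [196 160 163 159 159 156 159 159 163 160 157 160 104 105  88  89  98 176 232 232 229 230 231 229 230 197  82  80  91  95  91  37  38  35  38  39  41  36  35  37]
174 [197 161 163 160 161 156 158 156 162 162 161 167 102  95  83  80  98 182 231 231 229 230 230 230 230 199  80  77  91  96  97  38  29  33  21  28  39  36  36  30]
186 [200 166 163 161 163 159 157 158 160 159 156 165 105  94  90  86  98 186 231 232 230 231 231 137 130 122  75  74  91  92  90  39  35  36  34  34  41  28  32  33]
198 [204 160 158 161 162 162 162 159 161 158 157 168 103  96  83  90  99 191 2
[... 1679 characters left out ...]
103  88  65  66  66  94  98  89  35  31  27  35  26  42  45  39  42]
330 [119 160 163 162 162 161 165 158 159 157 159 160 160 101  99  98  97 104  98 102  75  81  80  81  74 110 108 102 104 106 111  32  40  33  32  28  35  45  42  42]
bar expected [[235.7, 101.6], [268.9, 101.6], [252.0, 5.1]]
10 [(232.5, 54), (243.5, 13), (260.5, 17), (274.5, 59), (299.5, 21)]
30 [(207.5, 53), (224.5, 47), (227.5, 53), (232.5, 74), (245.5, 12), (260.5, 16), (274.5, 56), (283.5, 51), (286.5, 56), (299.5, 19), (303.5, 59), (306.5, 48), (323.5, 66)]
50 [(225.5, 50), (233.5, 61), (247.5, 20), (259.5, 20), (274.5, 40), (278.5, 12), (302.5, 35), (305.5, 34)]
70 [(237.5, 26), (269.5, 38), (276.5, 32), (302.5, 28)]
```

Run:
```python
from h import *
f=load('w_e');g=cv2.GaussianBlur(f['color'].mean(2).astype(np.float32),(0,0),.8)
yaw=-.018;ok=[]
for u in(152,160,170,300,306,312,320):
    d=np.diff(g[203:218,u]);v=203.5+np.argmin(d);p=ray(f,u,v,.055);ok.append(p[:2]);print(u,v,d.min().round(),p.round(4))
p=np.polyfit(*np.array(ok).T,1);ang=-(np.arctan(p[0])-yaw);print('lever angle',ang)
if abs(ang)<.045: print(order.job_done())
```

```text
152 210.5 -69.0 [ 0.5763 -0.308   0.055 ]
160 210.5 -70.0 [ 0.5727 -0.308   0.055 ]
170 210.5 -69.0 [ 0.5681 -0.3079  0.055 ]
300 206.5 -16.0 [ 0.5088 -0.3087  0.055 ]
306 206.5 -15.0 [ 0.5061 -0.3086  0.055 ]
312 206.5 -17.0 [ 0.5033 -0.3086  0.055 ]
320 212.5 -12.0 [ 0.4996 -0.3056  0.055 ]
lever angle -0.014930090542245433
the job is handed in; nothing more can be done
None
```

The job is handed in: the chuck is seated on the pins and released. The gripper is holding the bar at the mark (within about 1 mm by the wrist camera) with the lever closed (measured within about 0.02 rad of closed), at about 18 s of the 48 s allowed; I have no judging result.

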